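Emergency opening of a locked bench centrifuge

TASK

The bench centrifuge has gone dead and its lid is locked with samples inside. Take the red-handled release pin out of the tool stand, push it gently down through the small release hole at the front right of the centrifuge's deck until you feel the spring catch underneath snap over (do not ram it hard against its stop), put the pin back upright and fully down in its socket, then swing the lid fully open so that it stays open. Leave the beaker, the vial, the dropper bottle and the cuvette box where they stand.

Things in the scene. Friction and masses are not known exactly. Their poses are not given: they have to be found in the camera images.
- centrifuge: white bench centrifuge, fixed: 210 (x) by 200 (y) mm, grey deck 110 mm above the bench, dark unlit display in front. Origin: centre of its underside on the bench; x points from its front to its back (away from the robot), y to its left, z up. The closed lid covers the deck from 50 mm in front of the centre to the back, is 170 mm wide and its top is 132 mm above the bench
- release_hole (a point): centre of the mouth of the release hole in the deck, 111 mm above the bench, 70 mm in front and 70 mm right of the centrifuge's centre: a steel funnel bush, mouth 20 mm wide, narrowing over the first 6 mm to a straight vertical bore 10 mm wide that ends 10 mm below the mouth; open space below. Same axes as the centrifuge
- catch_zone (a point): fixed point on the hole's axis, 33 mm below the mouth. The flat head (14 mm wide) of the locked spring catch lies up to 10 mm above or below this point, different on every machine, unseen and unmeasured: feel for it (the rod enters 23 to 43 mm before touching). It gives way under about 5 N, rising to 10 N after 2.5 mm (more if the rod binds); pulled away too early, it springs back locked
- catch_stop (a point): fixed point on the hole's axis, 42 mm below the mouth: the middle of where the head stops. 6.5 mm below first touch the resistance falls to nothing: the over-centre spring snaps the head away to a rigid stop 9 mm below first touch, where it stays; the lid is then unlocked but does not rise by itself. More than 25 N between pin and centrifuge damages the catch
- release_pin: release pin, 60 g, standing upright in the stand: steel rod 6 mm thick with a round end, 90 mm clear length, below a red cylindrical handle 16 mm thick and 50 mm long (handle from 90 to 140 mm above the rod's end). Origin: the lower end of the rod; z points along it up to the handle
- tool_stand: grey foot 56 (x) by 96 (y) by 12 mm with two flared steel sockets 48 mm apart along y, fixed to the bench. Origin: centre of its underside. The socket at +y holds the release pin; the one at -y holds a black T-handled rotor key (fixed, 90 mm tall), not needed
- pin_socket (a point): floor of the pin's socket, 12 mm above the bench: the pin's end stands on it. The socket is a tube with an 8 mm bore whose flared mouth, 16 mm wide, is 46 mm above this point (the flare is the top 8 mm)
- lid (a joint): angle of the lid: 0 closed, 1.15 rad fully open (stop). The hinge is stiff: the lid stays where it is left; lifting it by its handle takes about 5 N
- lid_hinge (a point): middle of the lid's hinge line, at the back of the centrifuge, 112 mm above the bench; the hinge runs along the centrifuge's y axis, and the lid's front edge rises and swings back over it. Same axes as the centrifuge
- lid_grip (a point): middle of the dark handle bar at the lid's front: round, 12 mm thick, along the centrifuge's y, 56 mm free between its arms; lid closed: 168 mm in front of the hinge, 152 mm above the bench, 20 mm above the lid's top and 26 mm in front of its edge. Moves with the lid. A vertical gripper closing along the centrifuge's x can hold it from above all the way up, the bar turning between the fingers
- beaker: glass beaker 52 mm wide, 66 mm tall, left of the centrifuge; origin at the centre of its base
- vial: reagent vial with a green cap, 22 mm wide, 41 mm tall, left of the centrifuge; origin at the centre of its base
- dropper_bottle: white dropper bottle 35 mm wide, 95 mm tall, right of the tool stand; origin at the centre of its base
- cuvette_box: small card box 44 by 60 by 36 mm, right of the tool stand; origin at the centre of its base
Things that resemble listed ones, but are neither listed nor needed, are in the scene too. There is more than one size of the release_pin; the one meant has the size given above.

How it is judged (in metres and radians):
On the way, in this order (a step that is already met when the one before it is completed fails the run):
1. the release pin has been pushed at least 26 mm down through the release hole while the lid is still closed (z of release_pin in the frame of release_hole below -0.026 m and horizontal distance between release_pin and release_hole below 0.007 m and value of joint lid below 0.05 rad), for 0.1 s.
2. the pin stands back in its socket, let go, while the lid is still closed (z of release_pin in the frame of pin_socket below 0.005 m and horizontal distance between release_pin and pin_socket below 0.005 m and contact force between the fingers and release_pin below 0.1 N and value of joint lid below 0.05 rad), for 0.1 s.
At the end, for the whole second after the job is handed in: The lid stands open at more than 1.0 rad and at rest, and the release pin stands at rest in its socket, upright within 0.12 rad, its end within 5 mm of the socket's floor and axis (value of joint lid above 1 rad and velocity of joint lid below 0.05 rad/s and z of release_pin in the frame of pin_socket below 0.005 m and horizontal distance between release_pin and pin_socket below 0.005 m and angle between release_pin's own z axis and vertical below 0.12 rad and linear speed of release_pin below 0.05 m/s); the robot touches nothing.
It fails at once if the pin is pressed against the centrifuge with more than 25 N (contact force between release_pin and centrifuge above 25 N).
It fails at once if the beaker, the vial, the dropper bottle or the cuvette box is moved by more than 20 mm (distance of any of beaker, vial, dropper_bottle, cuvette_box from where it was at the start of the episode above 0.02 m).
It also fails if it takes over 61 s, if anything falls off the work surface, if the arm or the gripper's body presses on something with over 40 N, if the wrist force passes 120 N, or if a joint passes its speed limit or range.

ROBOT

A 6-joint arm with a two-finger parallel gripper is mounted at the origin on a cart in front of the work surface, level with it; the furniture and walls round the work are solid. World frame = base frame: x ahead of the robot, y to its left, z up, the work surface at z = 0. Lengths are in m, angles in degrees, forces in N, time in s.
With the tool pointing down it reaches from about 0.425 to 0.95 m from the base axis. Payload 14.7 kg.
Tool frame: the origin (TCP) lies at the very end of the fingers, on their centre line; the grasp point (between the pads) lies bot.pinch_z behind it (bot.pinch_z is the distance from the TCP to the grasp point, in m); z points along the fingers, y is the line along which they close (so a half turn about z gives the same grasp; the last joint's range is limited). The gripper opens to 85 mm and grips with 20 to 120 N. Pads are 22 mm wide; open, the fingers measure 114 mm over their backs; the gripper's body (76 mm by 85 mm) begins 54 mm behind the grasp point. The pads swing forward as they close: fully open they stand 13 mm farther back than shut.
Start: joints at [-69.076, 27.513, 91.461, -0, 61.026, -2.67], TCP at [0.26, -0.596, 0.231] pointing down, gripper open.
Joint ranges: [-157.49, 157.49], [-46.99, 117.5], [13.45, 153.17], [-89.5, 269.5], [5.16, 153.95], [-167.48, 167.48]. Speed limits (degrees/s): [108.29, 108.29, 136.94, 172.46, 172.46, 172.46].

INTERFACE

Orientations are given as a 3x3 rotation matrix whose columns are the frame's x, y, z axes.
In Python, from cell import bot gives the robot as it stands.
- The arm moves only by the tool arm_command, never from a script. Its argument "motion" is a list of rows, each a list of 7 numbers: the shift along the tool's x, y, z in m, then the turn, a rotation vector about the tool's x, y, z in degrees, then the finger opening in m, from 0 to 0.0854. A call has 1 to 8 rows; each row shifts and turns the commanded pose from where the row before left it, along the tool's axes as they then stand; what a row does not reach is not made up. A row lasts 1/8 s, in which the tool goes at most 62.5 mm and 10.7 degrees, less where a joint would pass 70% of its speed; a pose out of reach is approached as far as the arm can. A call with a gripper value outside its range is refused whole. The fingers move at their own pace and stop on an object; the grip force is fixed at half the most. Time passes only in rows, so rows that do not move let the fingers close. It gives the time, the measured TCP pose, the force, the opening and the grip force at its end, in the units of the state.
- bot.read_state(): the state, without advancing time (a new reading comes with each control period).
- bot.get_image(name): name is "side" or "top" or "wrist"; returns a dict with "pixels" (400x640x3 uint8, red, green, blue), "depth" (400x640 float32, m along the optical axis (not along the pixel's ray), 0 where there is no reading), "fx", "fy", "cx", "cy" (pixels), "k1" (the pictures are not rectified: a ray, as slopes to the right and down, at radius r is drawn at 1 + k1 r^2 times it, then the intrinsics apply), "R" (3x3) and "t" (3): a world point X has camera coordinates R X + t; the wrist camera has in their place "T_tool_cam" (4x4, takes a point from camera to tool coordinates, whose origin is the TCP and whose axes are the flange's). Camera axes: x right, y down, z forward; pixel columns grow to the right and rows downward; lengths in m; the calibration is good to about 2 mm. A picture is of the moment at which its call begins: read the wrist's pose just before it.
- bot.sign_off(): hands the job in; it is judged then, once.
The state is a dict: "t": time; "joint_positions": joint angles; "dq": joint speeds; "joint_torque": joint torques, N m; "tcp_pos": TCP position; "ee_rot": TCP orientation; "wrist_force": force on the tool from outside, world axes, zero at the start; "moment": the same for the moment, N m; "width": finger opening in m; "finger_force": force on a finger pad.
Only numpy, scipy, OpenCV 4.12 (cv2) and the standard library are available. Lean on these libraries where they do the work, as an engineer would, in place of code of your own. Each camera call takes 0.05 s, during which the arm holds its last target. There are 200 camera calls.

## Working session

There is one attempt and no reset: what is moved stays moved. The work goes in short steps, Python scripts to look and compute and a tool call to move; the robot and the scene stay as the last step left them, time stands still between calls to the robot, and variables do not carry over. Pictures are saved under pics/ and viewed, at most 10 in all, crops included, and the job is handed in when it is done.

Besides the shell and the picture viewer there is one more tool, called after "Call:" as name(argument=value, ...) on one line, values as JSON. arm_command: Moves the arm, as the interface text tells. Its arguments: {"type":"object","properties":{"motion":{"type":"array","items":{"type":"array","items":{"type":"number"}}}},"required":["motion"]}

```bash
ls; mkdir -p pics; cat > h.py <<'E'
import numpy as np, cv2
from cell import bot
def und(im,u,v):
    x=(np.asarray(u,float)-im["cx"])/im["fx"]; y=(np.asarray(v,float)-im["cy"])/im["fy"]
    k=im["k1"]; a,b=x.copy(),y.copy()
    for _ in range(20):
        s=1+k*(a*a+b*b); a,b=x/s,y/s
    return a,b
def pose(im,st=None):
    "camera->world R,t"
    if "R" in im: R=np.array(im["R"]);return R.T,-R.T@np.array(im["t"])
    T=np.array(im["T_tool_cam"]);Rt=np.array(st["ee_rot"]);return Rt@T[:3,:3],Rt@T[:3,3]+np.array(st["tcp_pos"])
def ray(im,u,v,st=None):
    a,b=und(im,u,v);R,c=pose(im,st);d=np.stack([a,b,np.ones_like(a)],-1)@R.T
    return c,d
def onz(im,u,v,z,st=None):
    c,d=ray(im,u,v,st);return c+d*((z-c[2])/d[...,2])[...,None]
def cloud(im,st=None):
    v,u=np.mgrid[:400,:640];c,d=ray(im,u,v,st);return c+d*im["depth"][...,None]
def save(n,p,s=1):
    p=cv2.resize(p,None,fx=s,fy=s,interpolation=cv2.INTER_CUBIC);cv2.imwrite(f"pics/{n}.png",p[...,::-1])
E
python3 - <<'E'
from h import *
st=bot.read_state();print(bot.pinch_z,st["tcp_pos"],st["ee_rot"],st["wrist_force"],st["width"],st["t"])
for n in("top","side"):
    im=bot.get_image(n);save(n+"0",im["pixels"]);np.save(n+"0.npy",im,allow_pickle=True)
    print(n,pose(im)[1],pose(im)[0][:,2])
E
```

```text
pics
0.0187 [ 0.26003374 -0.59524428  0.23065788] [[ 9.16413284e-01  4.00233053e-01 -4.43637153e-04]
 [ 4.00233293e-01 -9.16412526e-01  1.18028407e-03]
 [ 6.58340538e-05 -1.25918636e-03 -9.99999205e-01]] [-0.40318611 -0.18791815 -0.34886456] 0.08549911427722869 0.0
top [ 0.29906706 -0.0377706   1.21558016] [ 0.1719661  -0.01458055 -0.98499496]
side [0.05896984 0.56523838 0.72988901] [ 0.44163935 -0.64520539 -0.62342978]
```

View pics/top0.png

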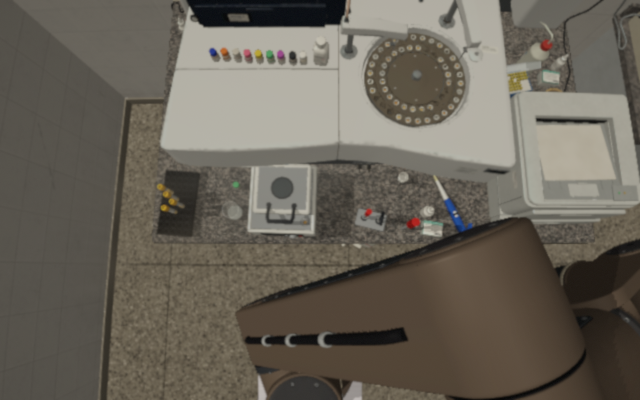

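View pics/side0.png

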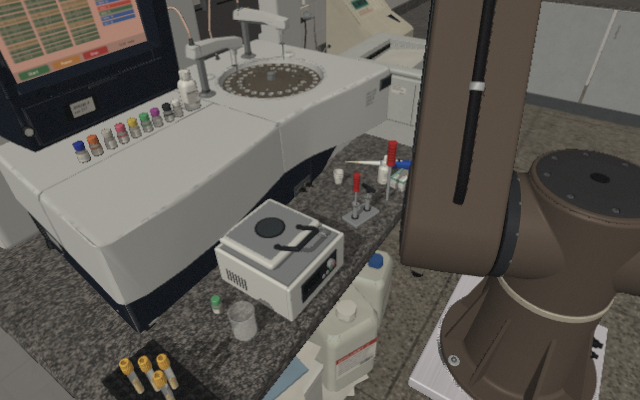

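Seen so far: the centrifuge is at top (283,198) with its handle at (282,215), and the stand is at top (370,217). There are two red-handled candidates for the pin:
- A: in the stand, top (367,212) / side (356,182).
- B: to the right of the stand, top (413,223) / side (391,153). It looks longer.

Next I'll measure both and crop in close.

```bash
python3 - <<'E'
from h import *
for n in("top","side"):
    im=np.load(n+"0.npy",allow_pickle=True).item();C=cloud(im);p=im["pixels"].astype(int)
    r=((p[...,0]>110)&(p[...,1]<65)&(p[...,2]<75)).astype(np.uint8)
    N,L,S,_=cv2.connectedComponentsWithStats(r)
    for i in range(1,N):
        if S[i,4]>15:
            q=C[L==i]; print(n,S[i],q.min(0).round(3),np.median(q,0).round(3),q.max(0).round(3))
    c=C.reshape(-1,3)
    m=(C[...,2]>.1)&(C[...,2]<.14)&(C[...,0]>.35)&(C[...,0]<.8)&(C[...,1]>0)&(C[...,1]<.4)
    if n=="top":
        N,L,S,_=cv2.connectedComponentsWithStats(m.astype(np.uint8));i=1+S[1:,4].argmax()
        for z in(0.11,0.132):
            mm=(L==i)&(abs(C[...,2]-z)<.006);print(z,mm.sum(),cv2.minAreaRect(C[mm][:,:2].astype(np.float32)))
        save("tcrop",np.hstack([im["pixels"][150:250,235:330],im["pixels"][150:250,335:450]]),3.7)
    else: save("scrop",im["pixels"][130:240,320:430],5)
E
```

```text
top [542  40  10   9  58] [ 0.99  -0.784  0.145] [ 0.999 -0.765  0.151] [ 1.02  -0.751  0.157]
top [365 209   6   7  29] [ 0.444 -0.175  0.115] [ 0.449 -0.169  0.15 ] [ 0.458 -0.163  0.155]
top [407 218  13   9  84] [ 0.406 -0.356 -0.001] [ 0.416 -0.291  0.191] [ 0.431 -0.284  0.196]
0.11 1134 ((0.4920826852321625, 0.09006181359291077), (0.18226191401481628, 0.19715218245983124), 88.51049041748047)
0.132 2601 ((0.5225323438644409, 0.0982091948390007), (0.14924356341362, 0.19291171431541443), 0.5699346661567688)
side [83 47 25 12 99] [0.961 0.068 0.436] [0.965 0.089 0.442] [0.968 0.122 0.447]
side [387 141  10  25 161] [ 0.059 -0.3    0.126] [ 0.413 -0.287  0.165] [0.426 0.565 0.73 ]
side [353 172   7  20  92] [ 0.059 -0.178  0.102] [ 0.449 -0.166  0.134] [0.458 0.565 0.73 ]
side [369 338   8   7  21] [ 0.392 -0.278 -0.671] [ 0.4   -0.264 -0.656] [ 0.407 -0.249 -0.649]
```

View pics/scrop.png

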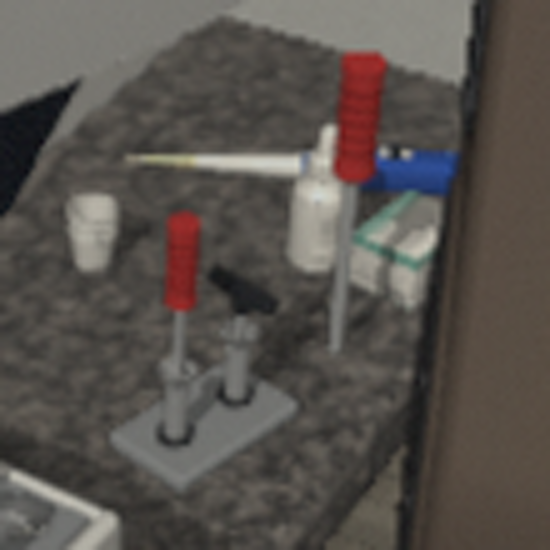

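View pics/tcrop.png

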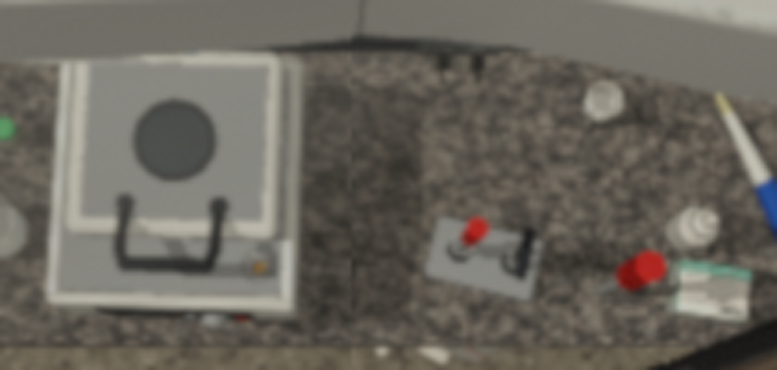

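Side crop: A is the short pin in the stand's +y socket, with its handle from (182,215) to (180,305) and its top at z≈0.152, as described. B is a thicker and longer pin at (360,60)-(335,350), so I choose A. In the top crop the release bush is the orange spot at (258,267).

```bash
cat >> h.py <<'E'
from scipy.spatial.transform import Rotation as Ro
def tri(a,b):
    (c1,d1),(c2,d2)=a,b;A=[];y=[]
    M=0;v=0
    for c,d in(a,b):
        d=d/np.linalg.norm(d);P=np.eye(3)-np.outer(d,d);M=M+P;v=v+P@c
    X=np.linalg.solve(M,v);return X
def delta(R,p,n=1,st=None):
    "total shift/turn in n equal rows (tool axes as they stand)"
    st=st or bot.read_state();R0=np.array(st["ee_rot"]);p0=np.array(st["tcp_pos"])
    rv=Ro.from_matrix(R0.T@R).as_rotvec()/n;Rs=Ro.from_rotvec(rv).as_matrix()
    for i in range(n):
        s=R0.T@(p-p0)/n;print(s.round(4),np.degrees(rv).round(2));R0=R0@Rs
def down(a):
    "tool y at world angle a deg, tool z down"
    c,s=np.cos(np.radians(a)),np.sin(np.radians(a));return np.array([[-s,c,0],[c,s,0],[0,0,-1.]])
E
python3 - <<'E'
from h import *
T=np.load("top0.npy",allow_pickle=True).item();S=np.load("side0.npy",allow_pickle=True).item()
print(np.array(T.get("fx")),bot.get_image("wrist")["T_tool_cam"])
# red handle pin A centroids
X=[]
for im in(T,S):
    p=im["pixels"].astype(int);r=(p[...,0]>90)&(p[...,0]-p[...,1]>50)&(p[...,0]-p[...,2]>40)
    w=np.zeros_like(r);
    if im is T:w[203:222,355:380]=1
    else:w[165:198,345:366]=1
    v,u=np.nonzero(r&w);print(u.mean(),v.mean(),u.min(),u.max(),v.min(),v.max(),len(u));X.append(ray(im,u.mean(),v.mean()))
print("pin handle mid",tri(*X))
print("top z.152",onz(T,366.,211.,.15))
print("hole",onz(T,304.7,222.2,.111))
c=lambda x,y:onz(T,235+x/3.7,150+y/3.7,.11)
print("corners",c(50,300),c(292,305))
g=lambda x,y:onz(T,235+x/3.7,150+y/3.7,.155)
print("bar ends",g(122,264),g(213,268))
delta(down(0),np.array([.451,-.167,.26]),8)
E
```

```text
374.3459683408188 [[ 3.79665689e-04 -9.58532192e-01 -2.84984022e-01  7.26165841e-02]
 [ 9.99999583e-01  6.00529469e-04 -6.87622047e-04 -7.02927100e-04]
 [ 8.30249171e-04 -2.84983643e-01  9.58532020e-01 -1.42530159e-01]
 [ 0.00000000e+00  0.00000000e+00  0.00000000e+00  1.00000000e+00]]
368.0 211.89473684210526 365 371 209 215 38
355.92857142857144 181.72321428571428 353 359 172 191 112
pin handle mid [ 0.45280979 -0.17246769  0.12594427]
top z.152 [ 0.45236935 -0.16359372  0.15      ]
hole [0.42389496 0.01431797 0.111     ]
corners [0.39701288 0.1801245  0.11      ] [ 0.39372077 -0.01318498  0.11      ]
bar ends [0.42097913 0.11677967 0.155     ] [0.41814424 0.04673418 0.155     ]
[ 0.0433 -0.0395 -0.0036] [-0.01 -0.   -8.3 ]
[ 0.0486 -0.0329 -0.0036] [-0.01 -0.   -8.3 ]
[ 0.0528 -0.0255 -0.0036] [-0.01 -0.   -8.3 ]
[ 0.0559 -0.0176 -0.0036] [-0.01 -0.   -8.3 ]
[ 0.0579 -0.0094 -0.0036] [-0.01 -0.   -8.3 ]
[ 0.0586 -0.0009 -0.0036] [-0.01 -0.   -8.3 ]
[ 0.0581  0.0076 -0.0036] [-0.01 -0.   -8.3 ]
[ 0.0564  0.0159 -0.0036] [-0.01 -0.   -8.3 ]
```

Call:
arm_command(motion=[[0.0433, -0.0395, -0.0036, 0, 0, -8.3, 0.0854], [0.0486, -0.0329, -0.0036, 0, 0, -8.3, 0.0854], [0.0528, -0.0255, -0.0036, 0, 0, -8.3, 0.0854], [0.0559, -0.0176, -0.0036, 0, 0, -8.3, 0.0854], [0.0579, -0.0094, -0.0036, 0, 0, -8.3, 0.0854], [0.0586, -0.0009, -0.0036, 0, 0, -8.3, 0.0854], [0.0581, 0.0076, -0.0036, 0, 0, -8.3, 0.0854], [0.0564, 0.0159, -0.0036, 0, 0, -8.3, 0.0854]])

```text
t: 1.15
tcp_pos: [0.4516, -0.1655, 0.2603]
ee_rot: [[-0.004, 1.0, 0.0], [1.0, 0.004, -0.0], [-0.0, 0.0, -1.0]]
wrist_force: [0.1, -0.9, 0.1]
width: 0.0855
finger_force: 0.0
```

```bash
python3 - <<'E'
from h import *
st=bot.read_state();im=bot.get_image("wrist");np.save("w1.npy",[im,st],allow_pickle=True)
save("w1",im["pixels"])
p=im["pixels"].astype(int);r=((p[...,0]>90)&(p[...,0]-p[...,1]>50)&(p[...,0]-p[...,2]>40)).astype(np.uint8)
N,L,S,c=cv2.connectedComponentsWithStats(r);C=cloud(im,st)
for i in range(1,N):
    if S[i,4]>60:
        q=C[L==i];print(S[i],c[i],q.min(0),np.median(q,0),q.max(0))
E
```

```text
[313 179  19  30 423] [321.73995272 194.14420804] [ 0.44238091 -0.22726087  0.01100968] [ 0.45399063 -0.16646606  0.1507278 ] [ 0.46884058 -0.09237968  0.40280561]
[275 286  26  42 804] [288.85945274 307.31218905] [ 0.37449674 -0.45084408 -0.00173463] [ 0.42061855 -0.28535791  0.15903376] [ 0.45119771 -0.09237968  0.40280561]
```

View pics/w1.png

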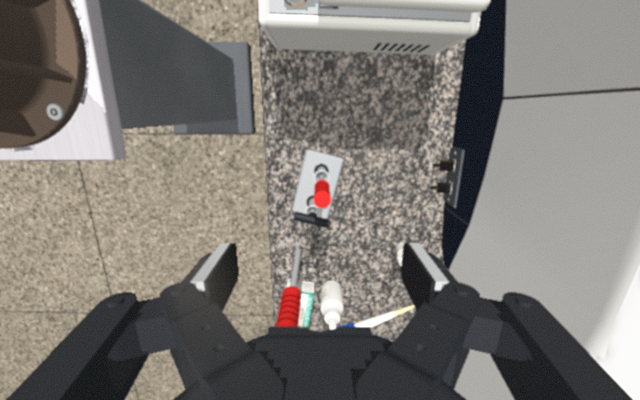

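```bash
python3 - <<'E'
from h import *
im,st=np.load("w1.npy",allow_pickle=True)
p=im["pixels"].astype(int)
b=(p[...,0]>190)&(p[...,1]<70);v,u=np.nonzero(b);k=abs(u-322)<15;k&=abs(v-200)<20;u,v=u[k],v[k];print(u.min(),u.max(),v.min(),v.max(),len(u))
for q in [(322.5,200),(322.5,199),(321.5,181)]:print(q,onz(im,*map(float,q),.152,st),onz(im,*map(float,q),.102,st))
print("flare",onz(im,321.,171.,.058,st))
for a in range(176,212,2):print(a,''.join('%4d'%x for x in p[a,308:336,0]))
E
```

```text
314 328 181 206 273
(322.5, 200) [ 0.45448569 -0.17085692  0.152     ] [ 0.45514117 -0.18650195  0.102     ]
(322.5, 199) [ 0.45447759 -0.16986978  0.152     ] [ 0.45513146 -0.18531802  0.102     ]
(321.5, 181) [ 0.45341043 -0.15245868  0.152     ] [ 0.45385156 -0.16443588  0.102     ]
flare [ 0.45351829 -0.16205932  0.058     ]
176  215 213 208 214 216 221 223 198 158 137 126 138 162 173 168 151 142 153 169 195 218 222 213 214 212 212 212 213
178  216 214 215 213 214 220 222 203 174 168 165 161 168 179 171 173 175 193 196 210 221 218 215 213 212 211 213 211
180  214 214 216 213 215 217 220 216 201 200 206 209 214 217 216 215 216 215 214 218 223 217 210 212 211 209 209 210
182  211 213 212 209 217 211 213 213 212 209 204 200 200 199 202 204 205 207 208 205 206 209 210 207 210 211 210 204
184  211 214 214 213 215 213 202 195 189 192 194 194 198 197 199 202 199 196 190 184 183 197 206 214 214 210 209 197
186  211 215 214 216 215 211 196 185 180 183 189 190 192 192 199 196 199 188 185 180 183 189 205 211 213 209 205 179
188  212 213 212 209 209 203 188 184 183 195 193 190 195 197 193 19
[... 636 characters left out ...]
00   74 110 147 167 182 226 250 252 251 251 251 251 251 250 251 251 250 250 251 251 251 252 243 197 148 120 108 100
202   95 140 163 172 179 212 239 250 251 251 251 250 251 250 250 250 250 250 250 251 252 250 234 178 138 133 123 101
204  107 148 179 193 196 197 210 230 247 251 251 251 250 250 250 251 251 251 251 250 245 228 192 146 113 109 110 105
206  181 184 199 199 195 199 202 213 223 232 241 248 251 251 250 250 249 245 235 226 221 197 172 153 155 134 109  98
208  160 133 121 126 128 130 134 143 165 170 170 180 190 194 199 203 201 197 193 197 196 182 176 186 190 157 120 111
210  134 128 138 164 176 169 149 141 151 154 153 154 150 154 178 202 211 209 209 207 190 163 136 141 158 149 126 121
```

Wrist view: handle A's top disc is centred at (322,199), which puts the pin at (0.454,-0.170). The rotor key is at (312,217) and the long decoy B at (290,307). Descending over A.

Call:
arm_command(motion=[[-0.004, 0.0024, 0.02, 0, 0, 0, 0.06], [0, 0, 0.04, 0, 0, 0, 0.05], [0, 0, 0.045, 0, 0, 0, 0.05], [0, 0, 0.03, 0, 0, 0, 0.05], [0, 0, 0.012, 0, 0, 0, 0.05], [0, 0, 0, 0, 0, 0, 0.04]])

```text
t: 1.95
tcp_pos: [0.4534, -0.1712, 0.1129]
ee_rot: [[0.0, 1.0, -0.001], [1.0, -0.0, 0.0], [0.0, -0.001, -1.0]]
wrist_force: [0.8, -0.3, 0.1]
width: 0.0402
finger_force: 0.0
```

```bash
python3 - <<'E'
from h import *
st=bot.read_state();im=bot.get_image("wrist");np.save("w2.npy",[im,st],allow_pickle=True)
print(st["tcp_pos"],st["width"]);save("w2",im["pixels"])
E
```

```text
[ 0.45339797 -0.17123269  0.11293161] 0.04016358085487667
```

View pics/w2.png

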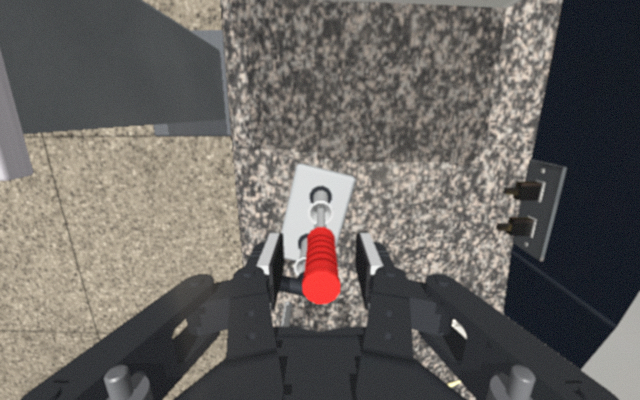

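The handle sits between the pads, with its top at (321,288) and the socket mouth at (320,211). Checking the position, then closing.

```bash
python3 - <<'E'
from h import *
im,st=np.load("w2.npy",allow_pickle=True)
for q,z in [((321.,287.),.152),((320.,211.),.058),((320.5,233.),.102)]:print(q,onz(im,*q,z,st))
E
```

```text
(321.0, 287.0) [ 0.4540895  -0.16972418  0.152     ]
(320.0, 211.0) [ 0.45373319 -0.16854963  0.058     ]
(320.5, 233.0) [ 0.45399543 -0.16683345  0.102     ]
```

Call:
arm_command(motion=[[0, 0, 0, 0, 0, 0, 0.005], [0, 0, 0, 0, 0, 0, 0.005], [0, 0, 0, 0, 0, 0, 0.005], [0, 0, 0, 0, 0, 0, 0.005]])

```text
t: 2.5
tcp_pos: [0.4542, -0.1716, 0.1138]
ee_rot: [[0.0, 1.0, 0.001], [1.0, -0.0, -0.001], [-0.001, 0.001, -1.0]]
wrist_force: [0.1, 0.3, 7.5]
width: 0.0145
finger_force: 58.4
```

Call:
arm_command(motion=[[0, 0, -0.01, 0, 0, 0, 0.005], [0, 0, -0.02, 0, 0, 0, 0.005], [0, 0, -0.03, 0, 0, 0, 0.005], [0, 0, -0.04, 0, 0, 0, 0.005], [0, 0, -0.03, 0, 0, 0, 0.005], [0, 0, 0, 0, 0, 0, 0.005]])

```text
t: 3.25
tcp_pos: [0.4546, -0.1717, 0.2457]
ee_rot: [[0.0, 1.0, 0.004], [1.0, -0.0, -0.002], [-0.002, 0.004, -1.0]]
wrist_force: [0.5, 0.4, -1.6]
width: 0.0144
finger_force: 58.7
```

```bash
python3 - <<'E'
from h import *
st=bot.read_state();im=bot.get_image("wrist");np.save("w3.npy",[im,st],allow_pickle=True)
print(st["tcp_pos"],st["width"],st["wrist_force"],st["moment"])
s=bot.get_image("side");np.save("s3.npy",s,allow_pickle=True)
save("w3",np.hstack([im["pixels"][100:330,220:420],s["pixels"][80:310,300:500]]),1.9)
E
```

```text
[ 0.45463792 -0.17174397  0.24571135] 0.014444679429811678 [ 0.49102168  0.3947781  -1.6365999 ] [ 0.04935199  0.01899286 -0.01940189]
```

View pics/w3.png

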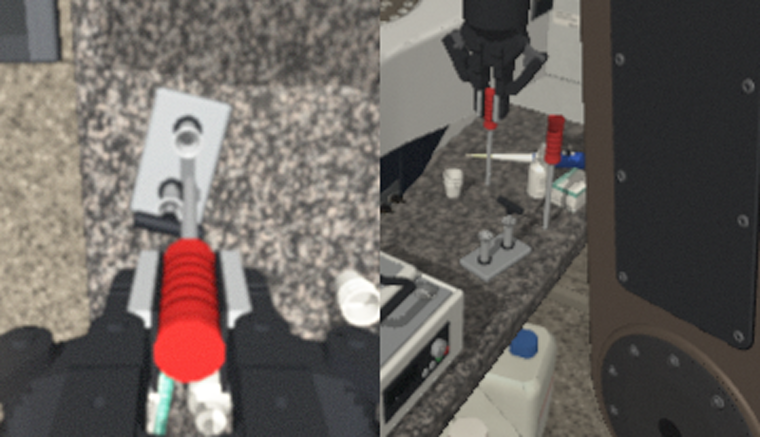

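Call:
arm_command(motion=[[0.015, -0.003, 0, 0, 0, 0, 0.005], [0.03, -0.006, 0, 0, 0, 0, 0.005], [0.035, -0.007, 0, 0, 0, 0, 0.005], [0.03, -0.006, 0, 0, 0, 0, 0.005], [0.02, -0.004, 0, 0, 0, 0, 0.005], [0.01, -0.002, 0, 0, 0, 0, 0.005], [0, 0, 0, 0, 0, 0, 0.005]])

```text
t: 4.22
tcp_pos: [0.4252, -0.0307, 0.2427]
ee_rot: [[-0.001, 1.0, -0.001], [1.0, 0.001, 0.0], [0.0, -0.001, -1.0]]
wrist_force: [-0.1, -0.6, -1.1]
width: 0.0145
finger_force: 58.7
```

```bash
python3 - <<'E'
from h import *
s=np.load("s3.npy",allow_pickle=True).item();w,st=np.load("w3.npy",allow_pickle=True)
print("tip@3",tri(ray(s,357.4,177.4),ray(w,318.,182.,st)))
st=bot.read_state();im=bot.get_image("wrist");np.save("w4.npy",[im,st],allow_pickle=True)
print(st["tcp_pos"],st["joint_positions"],st["wrist_force"])
t=bot.get_image("top");s=bot.get_image("side");np.save("ts4.npy",[t,s],allow_pickle=True)
save("w4",np.hstack([im["pixels"][60:330,150:490],s["pixels"][110:380,200:420]]),1.4)
E
```

```text
tip@3 [ 0.44898233 -0.16086221  0.14674535]
[ 0.42515093 -0.03073269  0.24273788] [-8.20918641e+00  8.62538639e+00  1.18310453e+02 -2.21548063e-03
  5.31132589e+01 -8.27080349e+00] [-0.12187845 -0.62928592 -1.09376147]
```

View pics/w4.png

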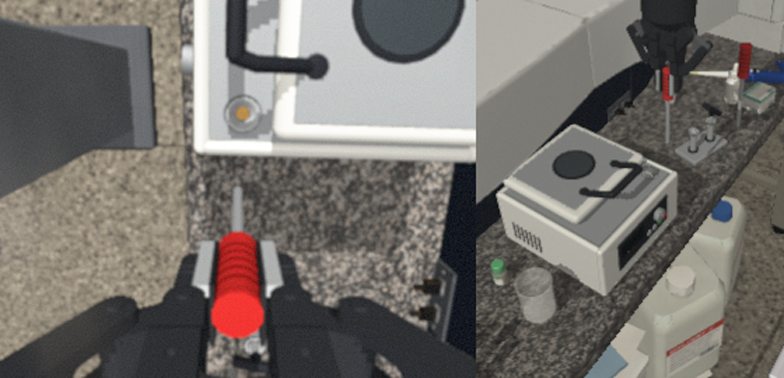

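The image shows the hole ring at wrist px (322,141) and the rod tip at about (319,193). Measuring both precisely.

```bash
python3 - <<'E'
from h import *
im,st=np.load("w4.npy",allow_pickle=True);t,s=np.load("ts4.npy",allow_pickle=True)
p=im["pixels"]
sub=p[100:215,290:350];save("w4c",np.hstack([sub,s["pixels"][150:265,310:370]]),5)
hsv=cv2.cvtColor(p,cv2.COLOR_RGB2HSV);o=(hsv[...,1]>110)&(hsv[...,0]>8)&(hsv[...,0]<25);v,u=np.nonzero(o[120:160,300:345]);print("orange",u.mean()+300,v.mean()+120,len(u))
C=cloud(im,st);print("deck z",np.median(C[150:160,345:350,2]))
print("hole",onz(im,322.1,140.7,.111,st));print("tip",onz(im,319.3,193.6,.141,st), "hand top",onz(im,150+237/1.4,60+316/1.4,.281,st))
# front edge & lid bar
q=lambda x,y,z:onz(im,150+x/1.4,60+y/1.4,z,st)
print("right-front corner",q(198,153,.11),"right edge far",q(470,156,.11),"front far",q(203,5,.11),"barend",q(237,57,.152),q(237,5,.152))
E
```

```text
orange 322.8688524590164 140.60655737704917 61
deck z 0.12558849879251666
hole [0.42749125 0.01688288 0.111     ]
tip [ 0.42488844 -0.02793059  0.141     ] hand top [ 0.42510067 -0.02912331  0.281     ]
right-front corner [ 0.39686235 -0.01153088  0.11      ] right edge far [ 0.5931632  -0.01315958  0.11      ] front far [0.40260303 0.0859553  0.11      ] barend [0.42477077 0.05208333 0.152     ] [0.42472925 0.07930925 0.152     ]
```

View pics/w4c.png

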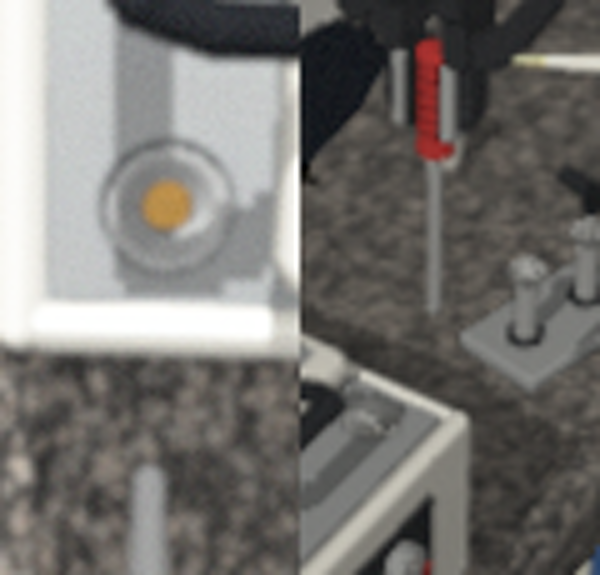

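```bash
python3 - <<'E'
from h import *
im,st=np.load("w4.npy",allow_pickle=True);t,s=np.load("ts4.npy",allow_pickle=True)
print("wrist",onz(im,323.2,141.2,.111,st),onz(im,319.6,193.2,.141,st))
print("side",onz(s,323.6,232.4,.111),onz(s,336.4,212.2,.141))
print("tri hole",tri(ray(im,323.2,141.2,st),ray(s,323.6,232.4)),"tip",tri(ray(im,319.6,193.2,st),ray(s,336.4,212.2)))
E
```

```text
wrist [0.42856171 0.01640545 0.111     ] [ 0.42516145 -0.02755046  0.141     ]
side [0.42817446 0.01401035 0.111     ] [ 0.42218228 -0.02994262  0.141     ]
tri hole [0.42784581 0.01604996 0.11267725] tip [ 0.42375577 -0.02902093  0.14038554]
```

Call:
arm_command(motion=[[0.012, 0.001, 0, 0, 0, 0, 0.005], [0.02, 0.002, 0, 0, 0, 0, 0.005], [0.012, 0.001, 0.005, 0, 0, 0, 0.005], [0, 0, 0.012, 0, 0, 0, 0.005], [0, 0, 0.003, 0, 0, 0, 0.005], [0, 0, 0, 0, 0, 0, 0.005]])

```text
t: 5.12
tcp_pos: [0.4293, 0.0124, 0.2226]
ee_rot: [[0.001, 1.0, -0.001], [1.0, -0.001, -0.0], [-0.0, -0.001, -1.0]]
wrist_force: [0.2, -0.4, -0.4]
width: 0.0145
finger_force: 58.7
```

```bash
python3 - <<'E'
from h import *
st=bot.read_state();im=bot.get_image("wrist");s=bot.get_image("side");np.save("w5.npy",[im,st,s],allow_pickle=True)
print(st["tcp_pos"],st["wrist_force"],st["moment"])
save("w5",np.hstack([im["pixels"][120:230,290:360],s["pixels"][180:290,290:360]]),5)
E
```

```text
[0.42928378 0.01235788 0.22264546] [ 0.16946525 -0.41146581 -0.43744318] [-0.03239179  0.05928544 -0.00185181]
```

View pics/w5.png

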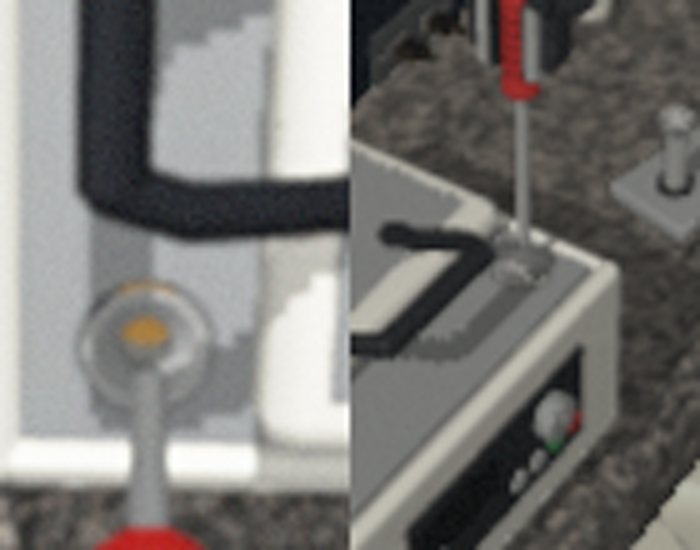

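```bash
python3 - <<'E'
from h import *
im,st,s=np.load("w5.npy",allow_pickle=True)
print("hole",onz(im,290+148/5,120+343/5,.111,st),"tip",onz(im,290+147.5/5,120+366/5,.121,st))
print("side hole",onz(s,290+(522-350)/5,180+262/5,.111),"tip",onz(s,290+(525-350)/5,180+238/5,.121))
E
```

```text
hole [0.4292749 0.0172086 0.111    ] tip [0.42919086 0.01555309 0.121     ]
side hole [0.4266741  0.01305896 0.111     ] tip [0.42807857 0.00824565 0.121     ]
```

Call:
arm_command(motion=[[0.002, 0, 0, 0, 0, 0, 0.005], [0, 0, 0.004, 0, 0, 0, 0.005], [0, 0, 0.004, 0, 0, 0, 0.005], [0, 0, 0.002, 0, 0, 0, 0.005], [0, 0, 0.002, 0, 0, 0, 0.005], [0, 0, 0, 0, 0, 0, 0.005]])

```text
t: 5.98
tcp_pos: [0.4295, 0.0147, 0.211]
ee_rot: [[0.0, 1.0, -0.0], [1.0, -0.0, 0.0], [0.0, -0.0, -1.0]]
wrist_force: [0.0, -0.4, 0.1]
width: 0.0142
finger_force: 58.7
```

Call:
arm_command(motion=[[0, 0, 0.002, 0, 0, 0, 0.005], [0, 0, 0.002, 0, 0, 0, 0.005], [0, 0, 0, 0, 0, 0, 0.005]])

```text
t: 6.35
tcp_pos: [0.4295, 0.0147, 0.207]
ee_rot: [[0.0, 1.0, -0.0], [1.0, -0.0, 0.0], [0.0, -0.0, -1.0]]
wrist_force: [-0.2, -0.3, 0.0]
width: 0.0146
finger_force: 58.7
```

Call:
arm_command(motion=[[0, 0, 0.002, 0, 0, 0, 0.005], [0, 0, 0.002, 0, 0, 0, 0.005], [0, 0, 0.001, 0, 0, 0, 0.005], [0, 0, 0, 0, 0, 0, 0.005]])

```text
t: 6.85
tcp_pos: [0.4295, 0.0147, 0.202]
ee_rot: [[0.0, 1.0, -0.0], [1.0, -0.0, 0.0], [0.0, -0.0, -1.0]]
wrist_force: [-0.3, -0.4, -0.8]
width: 0.0145
finger_force: 58.7
```

Call:
arm_command(motion=[[0, 0, 0.003, 0, 0, 0, 0.005], [0, 0, 0.002, 0, 0, 0, 0.005], [0, 0, 0.001, 0, 0, 0, 0.005], [0, 0, 0.001, 0, 0, 0, 0.005], [0, 0, 0, 0, 0, 0, 0.005]])

```text
t: 7.48
tcp_pos: [0.4296, 0.0147, 0.1951]
ee_rot: [[0.0, 1.0, -0.0], [1.0, -0.0, 0.0], [0.0, -0.0, -1.0]]
wrist_force: [-0.3, -0.6, -0.5]
width: 0.0149
finger_force: 58.7
```

Call:
arm_command(motion=[[0, 0, 0.0015, 0, 0, 0, 0.005], [0, 0, 0.0015, 0, 0, 0, 0.005], [0, 0, 0.0015, 0, 0, 0, 0.005], [0, 0, 0, 0, 0, 0, 0.005]])

```text
t: 7.98
tcp_pos: [0.4295, 0.0147, 0.1905]
ee_rot: [[0.0, 1.0, -0.0], [1.0, -0.0, 0.0], [0.0, -0.0, -1.0]]
wrist_force: [0.2, 0.2, -0.5]
width: 0.0143
finger_force: 58.7
```

Call:
arm_command(motion=[[0, 0, 0.0015, 0, 0, 0, 0.005], [0, 0, 0.0015, 0, 0, 0, 0.005], [0, 0, 0, 0, 0, 0, 0.005]])

```text
t: 8.35
tcp_pos: [0.4295, 0.0147, 0.1875]
ee_rot: [[0.0, 1.0, -0.0], [1.0, -0.0, 0.0], [0.0, -0.0, -1.0]]
wrist_force: [0.2, -0.3, 0.1]
width: 0.0143
finger_force: 58.7
```

Call:
arm_command(motion=[[0, 0, 0.0015, 0, 0, 0, 0.005], [0, 0, 0.001, 0, 0, 0, 0.005], [0, 0, 0, 0, 0, 0, 0.005]])

```text
t: 8.72
tcp_pos: [0.4295, 0.0147, 0.185]
ee_rot: [[0.0, 1.0, -0.0], [1.0, -0.0, 0.0], [0.0, -0.0, -1.0]]
wrist_force: [0.3, 0.3, 1.0]
width: 0.0146
finger_force: 58.7
```

Call:
arm_command(motion=[[0, 0, 0.001, 0, 0, 0, 0.005], [0, 0, 0.001, 0, 0, 0, 0.005], [0, 0, 0, 0, 0, 0, 0.005]])

```text
t: 9.1
tcp_pos: [0.4295, 0.0147, 0.183]
ee_rot: [[0.0, 1.0, -0.0], [1.0, -0.0, 0.0], [0.0, -0.0, -1.0]]
wrist_force: [-0.3, -0.2, -1.3]
width: 0.0146
finger_force: 58.7
```

Call:
arm_command(motion=[[0, 0, 0.001, 0, 0, 0, 0.005], [0, 0, 0.001, 0, 0, 0, 0.005], [0, 0, 0, 0, 0, 0, 0.005]])

```text
t: 9.48
tcp_pos: [0.4298, 0.0147, 0.1813]
ee_rot: [[0.0, 1.0, 0.0], [1.0, -0.0, -0.0], [-0.0, 0.0, -1.0]]
wrist_force: [-1.0, -0.3, 7.6]
width: 0.0145
finger_force: 59.5
```

Call:
arm_command(motion=[[0, 0, 0.0008, 0, 0, 0, 0.005], [0, 0, 0.0007, 0, 0, 0, 0.005], [0, 0, 0, 0, 0, 0, 0.005]])

```text
t: 9.85
tcp_pos: [0.4298, 0.0147, 0.1799]
ee_rot: [[0.0, 1.0, 0.0], [1.0, -0.0, -0.0], [-0.0, 0.0, -1.0]]
wrist_force: [-1.9, -0.7, 8.2]
width: 0.0146
finger_force: 59.6
```

Call:
arm_command(motion=[[0, 0, 0.0008, 0, 0, 0, 0.005], [0, 0, 0.0007, 0, 0, 0, 0.005], [0, 0, 0, 0, 0, 0, 0.005]])

```text
t: 10.22
tcp_pos: [0.4298, 0.0147, 0.1783]
ee_rot: [[0.0, 1.0, 0.0], [1.0, -0.0, -0.0], [-0.0, 0.0, -1.0]]
wrist_force: [-0.9, -0.3, 6.2]
width: 0.0144
finger_force: 59.7
```

Call:
arm_command(motion=[[0, 0, 0.0005, 0, 0, 0, 0.005], [0, 0, 0.0005, 0, 0, 0, 0.005], [0, 0, 0, 0, 0, 0, 0.005]])

```text
t: 10.6
tcp_pos: [0.4297, 0.0147, 0.1772]
ee_rot: [[0.0, 1.0, 0.0], [1.0, -0.0, 0.0], [0.0, 0.0, -1.0]]
wrist_force: [-0.3, 0.5, 2.5]
width: 0.0146
finger_force: 59.0
```

Call:
arm_command(motion=[[0, 0, 0.0005, 0, 0, 0, 0.005], [0, 0, 0.0005, 0, 0, 0, 0.005], [0, 0, 0, 0, 0, 0, 0.005]])

```text
t: 10.98
tcp_pos: [0.4294, 0.0147, 0.1759]
ee_rot: [[0.0, 1.0, -0.0], [1.0, -0.0, 0.0], [0.0, -0.0, -1.0]]
wrist_force: [-0.0, 0.6, 0.5]
width: 0.0146
finger_force: 58.8
```

Call:
arm_command(motion=[[0, 0, 0.0005, 0, 0, 0, 0.005], [0, 0, 0.0003, 0, 0, 0, 0.005], [0, 0, 0, 0, 0, 0, 0.005]])

```text
t: 11.35
tcp_pos: [0.4295, 0.0147, 0.1752]
ee_rot: [[0.0, 1.0, -0.0], [1.0, -0.0, -0.0], [-0.0, -0.0, -1.0]]
wrist_force: [0.5, -0.4, -0.4]
width: 0.0145
finger_force: 58.8
```

Call:
arm_command(motion=[[0, 0, 0.0004, 0, 0, 0, 0.005], [0, 0, 0, 0, 0, 0, 0.005]])

```text
t: 11.6
tcp_pos: [0.4295, 0.0147, 0.1749]
ee_rot: [[0.0, 1.0, -0.0], [1.0, -0.0, 0.0], [0.0, -0.0, -1.0]]
wrist_force: [1.1, -0.5, -0.7]
width: 0.0145
finger_force: 58.8
```

The catch has snapped over: the force rose to 8 N, fell to 0 and stayed there without reaching the stop. Withdrawing the pin.

Call:
arm_command(motion=[[0, 0, -0.005, 0, 0, 0, 0.005], [0, 0, -0.01, 0, 0, 0, 0.005], [0, 0, -0.015, 0, 0, 0, 0.005], [0, 0, -0.02, 0, 0, 0, 0.005], [0, 0, -0.015, 0, 0, 0, 0.005], [0, 0, -0.0072, 0, 0, 0, 0.005], [0, 0, 0, 0, 0, 0, 0.005]])

```text
t: 12.48
tcp_pos: [0.4298, 0.0147, 0.2476]
ee_rot: [[0.0, 1.0, 0.001], [1.0, -0.0, -0.0], [-0.0, 0.001, -1.0]]
wrist_force: [0.0, -0.6, -0.3]
width: 0.0143
finger_force: 58.8
```

Call:
arm_command(motion=[[-0.018, 0.0025, 0, 0, 0, 0, 0.005], [-0.036, 0.005, 0, 0, 0, 0, 0.005], [-0.042, 0.006, 0, 0, 0, 0, 0.005], [-0.042, 0.006, 0, 0, 0, 0, 0.005], [-0.032, 0.0035, 0, 0, 0, 0, 0.005], [-0.016, 0.0015, 0, 0, 0, 0, 0.005], [0, 0, 0, 0, 0, 0, 0.005]])

```text
t: 13.35
tcp_pos: [0.4538, -0.1716, 0.2466]
ee_rot: [[0.001, 1.0, -0.001], [1.0, -0.001, 0.0], [0.0, -0.001, -1.0]]
wrist_force: [0.6, 0.4, -0.8]
width: 0.0146
finger_force: 58.8
```

```bash
python3 - <<'E'
from h import *
st=bot.read_state();im=bot.get_image("wrist");s=bot.get_image("side");np.save("w6.npy",[im,st,s],allow_pickle=True)
print(st["tcp_pos"],st["wrist_force"],st["t"])
save("w6",np.hstack([im["pixels"][120:230,285:355],s["pixels"][130:240,325:395]]),5)
E
```

```text
[ 0.45376387 -0.17159003  0.24659434] [ 0.5556035   0.37460345 -0.79884011] 13.35
```

View pics/w6.png

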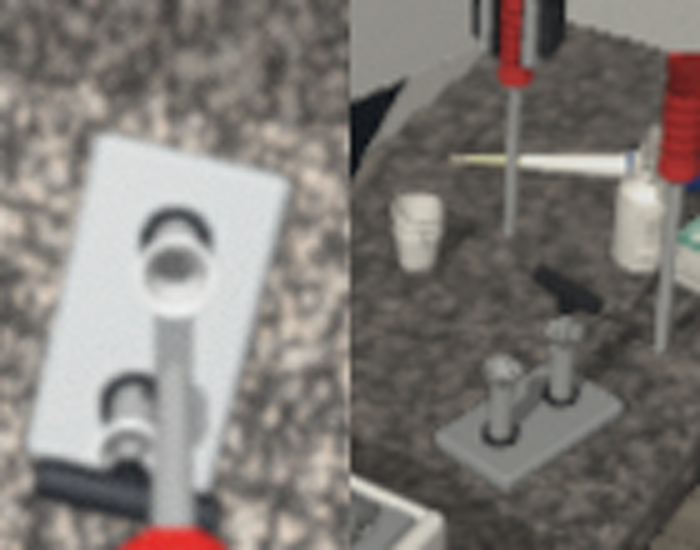

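That was my eleventh view, one more than the limit of 10, so from here I work only from numbers. It shows the socket mouth at wrist px (320,174) and the rod tip at about (320,184).

```bash
python3 - <<'E'
from h import *
im,st,s=np.load("w6.npy",allow_pickle=True)
print("mouth",onz(im,320.,174.6,.058,st),"tip",onz(im,320.,184.5,.1448,st))
print("side mouth",onz(s,325+(506-350)/5,130+370/5,.058),"tip",onz(s,325+(511-350)/5,130+236/5,.1448))
E
```

```text
mouth [ 0.45421648 -0.16973277  0.058     ] tip [ 0.45414587 -0.16020647  0.1448    ]
side mouth [ 0.44710003 -0.1696636   0.058     ] tip [ 0.44689916 -0.16785073  0.1448    ]
```

Call:
arm_command(motion=[[0, -0.0005, 0.015, 0, 0, 0, 0.005], [0, 0, 0.03, 0, 0, 0, 0.005], [0, 0, 0.025, 0, 0, 0, 0.005], [0, 0, 0.01, 0, 0, 0, 0.005], [0, 0, 0.005, 0, 0, 0, 0.005], [0, 0, 0.003, 0, 0, 0, 0.005], [0, 0, 0, 0, 0, 0, 0.005]])

```text
t: 14.32
tcp_pos: [0.4538, -0.1713, 0.1595]
ee_rot: [[0.0, 1.0, 0.001], [1.0, -0.0, -0.0], [-0.0, 0.001, -1.0]]
wrist_force: [0.8, 0.3, -0.9]
width: 0.0148
finger_force: 58.8
```

Call:
arm_command(motion=[[0, 0, 0.003, 0, 0, 0, 0.005], [0, 0, 0.003, 0, 0, 0, 0.005], [0, 0, 0.003, 0, 0, 0, 0.005], [0, 0, 0, 0, 0, 0, 0.005]])

```text
t: 14.82
tcp_pos: [0.4534, -0.1713, 0.1498]
ee_rot: [[0.0, 1.0, -0.0], [1.0, -0.0, 0.0], [0.0, -0.0, -1.0]]
wrist_force: [-0.4, -0.6, -0.6]
width: 0.0145
finger_force: 58.8
```

Tip 0.048, in the bore region with no contact. Continuing down.

Call:
arm_command(motion=[[0, 0, 0.004, 0, 0, 0, 0.005], [0, 0, 0.006, 0, 0, 0, 0.005], [0, 0, 0.006, 0, 0, 0, 0.005], [0, 0, 0.003, 0, 0, 0, 0.005], [0, 0, 0, 0, 0, 0, 0.005]])

```text
t: 15.45
tcp_pos: [0.4534, -0.1712, 0.1308]
ee_rot: [[0.0, 1.0, -0.0], [1.0, -0.0, 0.0], [0.0, -0.0, -1.0]]
wrist_force: [-0.4, -1.0, -0.6]
width: 0.0146
finger_force: 58.6
```

Call:
arm_command(motion=[[0, 0, 0.005, 0, 0, 0, 0.005], [0, 0, 0.005, 0, 0, 0, 0.005], [0, 0, 0.003, 0, 0, 0, 0.005], [0, 0, 0, 0, 0, 0, 0.005]])

```text
t: 15.95
tcp_pos: [0.4535, -0.1712, 0.1178]
ee_rot: [[0.0, 1.0, -0.0], [1.0, -0.0, 0.0], [0.0, -0.0, -1.0]]
wrist_force: [-0.7, 0.1, -0.3]
width: 0.0144
finger_force: 58.6
```

Call:
arm_command(motion=[[0, 0, 0.002, 0, 0, 0, 0.005], [0, 0, 0.001, 0, 0, 0, 0.005], [0, 0, 0.0007, 0, 0, 0, 0.005], [0, 0, 0, 0, 0, 0, 0.005]])

```text
t: 16.45
tcp_pos: [0.4536, -0.1713, 0.1144]
ee_rot: [[0.0, 1.0, 0.0], [1.0, -0.0, 0.0], [0.0, 0.0, -1.0]]
wrist_force: [0.5, -0.2, -0.5]
width: 0.0146
finger_force: 58.6
```

Call:
arm_command(motion=[[0, 0, 0, 0, 0, 0, 0.03], [0, 0, 0, 0, 0, 0, 0.045], [0, 0, 0, 0, 0, 0, 0.045], [0, 0, 0, 0, 0, 0, 0.045]])

```text
t: 16.95
tcp_pos: [0.4536, -0.1713, 0.1144]
ee_rot: [[0.0, 1.0, 0.0], [1.0, -0.0, 0.0], [0.0, 0.0, -1.0]]
wrist_force: [0.7, 0.0, -0.6]
width: 0.0446
finger_force: 0.0
```

Call:
arm_command(motion=[[0, 0, -0.01, 0, 0, 0, 0.045], [0, 0, -0.03, 0, 0, 0, 0.045], [0, 0, -0.05, 0, 0, 0, 0.045], [0, 0, -0.04, 0, 0, 0, 0.045], [0, 0, -0.016, 0, 0, 0, 0.045], [0, 0, 0, 0, 0, 0, 0.045]])

```text
t: 17.7
tcp_pos: [0.4542, -0.1716, 0.262]
ee_rot: [[0.0, 1.0, 0.003], [1.0, -0.0, -0.001], [-0.001, 0.003, -1.0]]
wrist_force: [-0.4, -0.7, -0.8]
width: 0.0449
finger_force: 0.0
```

```bash
python3 - <<'E'
from h import *
st=bot.read_state();im=bot.get_image("wrist");s=bot.get_image("side")
s0=np.load("side0.npy",allow_pickle=True).item();w1,st1=np.load("w1.npy",allow_pickle=True)
for I,S in((im,st),(w1,st1)):
    p=I["pixels"].astype(int);r=(p[...,0]>90)&(p[...,0]-p[...,1]>50)&(p[...,0]-p[...,2]>40)
    b=(p[...,0]>225)&(p[...,1]<90);b[:160]=0;b[240:]=0;b[:,:290]=0;b[:,350:]=0
    v,u=np.nonzero(b);C=cloud(I,S)[b];print("wrist",S["tcp_pos"],np.median(C,0),onz(I,u.mean(),v.mean(),.152,S))
for I in(s,s0):
    p=I["pixels"].astype(int);r=(p[...,0]>90)&(p[...,0]-p[...,1]>50)&(p[...,0]-p[...,2]>40)
    v,u=np.nonzero(r[160:205,340:372]);print("side",u.min()+340,u.max()+340,v.min()+160,v.max()+160,u.mean()+340,v.mean()+160,len(u))
E
```

```text
wrist [ 0.45415624 -0.17156036  0.26203403] [ 0.45305783 -0.1689687   0.15161876] [ 0.45308124 -0.16904611  0.152     ]
wrist [ 0.4515899  -0.16549122  0.2602811 ] [ 0.45397405 -0.16915264  0.15156793] [ 0.45374871 -0.16931912  0.152     ]
side 353 359 173 191 356.13157894736844 181.83333333333334 114
side 353 359 172 191 355.92857142857144 181.72321428571428 112
```

Call:
arm_command(motion=[[0.025, -0.003, 0, 0, 0, 0, 0.06], [0.045, -0.005, 0, 0, 0, 0, 0.06], [0.05, -0.006, 0, 0, 0, 0, 0.06], [0.05, -0.006, 0, 0, 0, 0, 0.06], [0.05, -0.006, 0, 0, 0, 0, 0.06], [0.03, -0.003, 0, 0, 0, 0, 0.06], [0.009, -0.001, 0, 0, 0, 0, 0.06], [0, 0, 0, 0, 0, 0, 0.06]])

```text
t: 18.8
tcp_pos: [0.4232, 0.0876, 0.2598]
ee_rot: [[-0.001, 1.0, -0.001], [1.0, 0.001, -0.0], [-0.0, -0.001, -1.0]]
wrist_force: [0.3, 0.0, 0.4]
width: 0.0605
finger_force: 0.0
```

```bash
python3 - <<'E'
from h import *
st=bot.read_state();im=bot.get_image("wrist");np.save("w7.npy",[im,st],allow_pickle=True)
print(st["tcp_pos"],st["joint_positions"].round(1) if hasattr(st["joint_positions"],"round") else st["joint_positions"])
C=cloud(im,st);m=(C[...,2]>.143)&(C[...,2]<.165)&(abs(C[...,0]-.43)<.04)&(C[...,1]>.0)&(C[...,1]<.17)&(im["pixels"].max(2)<90)
N,L,S,c=cv2.connectedComponentsWithStats(m.astype(np.uint8))
for i in range(1,N):
    if S[i,4]>30:
        q=C[L==i];print(S[i],q.min(0).round(4),np.median(q,0).round(4),q.max(0).round(4))
        for y in np.arange(.04,.14,.01):
            k=abs(q[:,1]-y)<.005
            if k.sum()>5:print(y.round(3),k.sum(),q[k,0].min().round(4),q[k,0].max().round(4),q[k,2].max().round(4))
E
```

```text
[0.42323343 0.08764129 0.25978911] [  7.7   7.9 116.3  -0.   55.8   7.6]
[ 315  152   47   84 1408] [0.4189 0.0456 0.143 ] [0.428  0.0917 0.1557] [0.4617 0.1274 0.1595]
0.05 280 0.4189 0.459 0.1589
0.06 117 0.4189 0.4324 0.1592
0.07 109 0.4189 0.4293 0.1593
0.08 116 0.4199 0.4301 0.1589
0.09 122 0.4199 0.4301 0.1589
0.1 130 0.4199 0.43 0.1588
0.11 126 0.4199 0.4299 0.1595
0.12 331 0.4208 0.4617 0.1593
0.13 77 0.4297 0.4588 0.1549
```

```bash
python3 - <<'E'
from h import *
s=np.load("side0.npy",allow_pickle=True).item();t=np.load("top0.npy",allow_pickle=True).item()
for im in(s,t):
    C=cloud(im);m=(C[...,2]>.16)&(C[...,0]>.45)&(C[...,0]<1)&(abs(C[...,1]-.08)<.12)
    q=C[m];print(q[:,0].min(),np.percentile(q[:,0],[1,5]),q[:,2].max(),[ (z,q[q[:,2]>z,0].min().round(3)) for z in(.2,.25,.28) if (q[:,2]>z).any()])
b=np.array([-.168,.04])
for th in np.radians(np.arange(0,67,65.9/12)):
    f=np.radians(13.392)+th;print(np.degrees(th).round(1),(.1727*np.array([-np.cos(f),np.sin(f)])-b).round(4))
E
```

```text
0.587456745868044 [0.59029391 0.5926494 ] 0.5664676845108841 [(0.2, np.float64(0.588)), (0.25, np.float64(0.588)), (0.28, np.float64(0.59))]
0.5886379706210917 [0.59110477 0.59537265] 0.41649667772972065 [(0.2, np.float64(0.589)), (0.25, np.float64(0.589)), (0.28, np.float64(0.59))]
0.0 [-0. -0.]
5.5 [0.0046 0.0159]
11.0 [0.0107 0.0313]
16.5 [0.0182 0.046 ]
22.0 [0.0272 0.0599]
27.5 [0.0374 0.073 ]
33.0 [0.0488 0.0849]
38.4 [0.0613 0.0958]
43.9 [0.0748 0.1054]
49.4 [0.0891 0.1136]
54.9 [0.1042 0.1205]
60.4 [0.1198 0.1258]
65.9 [0.1359 0.1297]
```

Call:
arm_command(motion=[[-0.001, 0.0018, 0.03, 0, 0, 1.2, 0.026], [0, 0, 0.04, 0, 0, 0, 0.026], [0, 0, 0.02, 0, 0, 0, 0.026], [0, 0, 0, 0, 0, 0, 0.026]])

```text
t: 19.35
tcp_pos: [0.4245, 0.0855, 0.1693]
ee_rot: [[0.022, 1.0, -0.003], [1.0, -0.022, -0.001], [-0.001, -0.003, -1.0]]
wrist_force: [-0.5, 0.3, -0.1]
width: 0.0259
finger_force: 0.0
```

```bash
python3 - <<'E'
from h import *
t=np.load("top0.npy",allow_pickle=True).item();s=np.load("side0.npy",allow_pickle=True).item()
for im in (t,s):
    C=cloud(im)
    for x in np.arange(.58,.70,.01):
        m=(abs(C[...,0]-x)<.005)&(abs(C[...,1]-.09)<.08)&(C[...,2]>.16);q=C[m][:,2]
        if len(q):print(x.round(2),len(q),np.percentile(q,[0,10,50,90,100]).round(3))
E
```

```text
0.59 528 [0.16  0.171 0.219 0.272 0.286]
0.6 525 [0.161 0.198 0.275 0.286 0.291]
0.61 241 [0.282 0.285 0.287 0.29  0.292]
0.62 218 [0.283 0.286 0.288 0.29  0.292]
0.63 236 [0.284 0.286 0.288 0.29  0.292]
0.64 219 [0.284 0.286 0.288 0.29  0.292]
0.65 212 [0.283 0.285 0.287 0.29  0.292]
0.66 238 [0.281 0.285 0.288 0.29  0.292]
0.67 212 [0.283 0.286 0.288 0.29  0.293]
0.68 216 [0.282 0.285 0.287 0.29  0.293]
0.69 227 [0.282 0.286 0.288 0.29  0.293]
0.59 1713 [0.16  0.171 0.217 0.27  0.286]
0.6 1274 [0.161 0.19  0.253 0.286 0.289]
0.61 240 [0.283 0.286 0.287 0.289 0.29 ]
0.62 212 [0.286 0.287 0.288 0.289 0.291]
0.63 206 [0.286 0.287 0.288 0.289 0.29 ]
0.64 192 [0.286 0.287 0.288 0.289 0.291]
0.65 206 [0.286 0.287 0.288 0.289 0.291]
0.66 194 [0.286 0.287 0.288 0.289 0.29 ]
0.67 197 [0.286 0.287 0.288 0.289 0.29 ]
0.68 174 [0.286 0.287 0.288 0.289 0.291]
0.69 194 [0.286 0.287 0.288 0.289 0.291]
```

Call:
arm_command(motion=[[0, 0.0003, 0.02, 0, 0, 0, 0.026], [0, 0, 0.01, 0, 0, 0, 0.026], [0, 0, 0.004, 0, 0, 0, 0.026], [0, 0, 0, 0, 0, 0, 0.026]])

```text
t: 19.85
tcp_pos: [0.4258, 0.0866, 0.1367]
ee_rot: [[0.021, 1.0, 0.0], [1.0, -0.021, -0.0], [-0.0, 0.0, -1.0]]
wrist_force: [-0.7, -0.3, 0.0]
width: 0.026
finger_force: 0.0
```

Call:
arm_command(motion=[[0, 0, 0, 0, 0, 0, 0.003], [0, 0, 0, 0, 0, 0, 0.003], [0, 0, 0, 0, 0, 0, 0.003]])

```text
t: 20.23
tcp_pos: [0.4248, 0.0867, 0.1369]
ee_rot: [[0.021, 1.0, -0.001], [1.0, -0.021, -0.0], [-0.0, -0.001, -1.0]]
wrist_force: [-6.9, -0.0, 9.4]
width: 0.0095
finger_force: 58.5
```

Call:
arm_command(motion=[[0, 0.001, -0.005, 0, 0, 0, 0.003], [0, 0.0016, -0.005, 0, 0, 0, 0.003], [0, 0.002, -0.006, 0, 0, 0, 0.003], [0, 0, 0, 0, 0, 0, 0.003]])

```text
t: 20.72
tcp_pos: [0.4292, 0.0866, 0.1528]
ee_rot: [[0.021, 1.0, -0.002], [1.0, -0.021, -0.0], [-0.0, -0.002, -1.0]]
wrist_force: [-9.2, 0.5, 3.5]
width: 0.0099
finger_force: 59.1
```

Call:
arm_command(motion=[[0, 0.0029, -0.0078, 0, 0, 0, 0.003], [0, 0.0032, -0.0076, 0, 0, 0, 0.003], [0, 0.0036, -0.0074, 0, 0, 0, 0.003], [0, 0.0039, -0.0073, 0, 0, 0, 0.003], [0, 0.0043, -0.0071, 0, 0, 0, 0.003], [0, 0.0047, -0.0068, 0, 0, 0, 0.003], [0, 0.005, -0.0067, 0, 0, 0, 0.003], [0, 0.0052, -0.0064, 0, 0, 0, 0.003]])

```text
t: 21.72
tcp_pos: [0.4598, 0.0857, 0.2095]
ee_rot: [[0.021, 1.0, -0.006], [1.0, -0.021, -0.0], [-0.001, -0.006, -1.0]]
wrist_force: [-18.9, -0.1, 8.6]
width: 0.0096
finger_force: 58.5
```

Call:
arm_command(motion=[[0, 0.0056, -0.0061, 0, 0, 0, 0.003], [0, 0.0058, -0.0058, 0, 0, 0, 0.003], [0, 0.0062, -0.0056, 0, 0, 0, 0.003], [0, 0.0063, -0.0053, 0, 0, 0, 0.003], [0, 0.0067, -0.005, 0, 0, 0, 0.003], [0, 0.0068, -0.0046, 0, 0, 0, 0.003], [0, 0.0071, -0.0042, 0, 0, 0, 0.003], [0, 0.0072, -0.004, 0, 0, 0, 0.003]])

```text
t: 22.72
tcp_pos: [0.5133, 0.0844, 0.2517]
ee_rot: [[0.021, 1.0, -0.002], [1.0, -0.021, -0.001], [-0.001, -0.002, -1.0]]
wrist_force: [-17.4, -4.5, 27.1]
width: 0.0098
finger_force: 63.1
```

Call:
arm_command(motion=[[0, 0, 0, 0, 0, 0, 0.003]])

```text
t: 22.85
tcp_pos: [0.5146, 0.0844, 0.2523]
ee_rot: [[0.021, 1.0, 0.0], [1.0, -0.021, -0.001], [-0.001, 0.0, -1.0]]
wrist_force: [-15.7, -5.7, 32.0]
width: 0.0099
finger_force: 63.7
```

Call:
arm_command(motion=[[0, 0, -0.0025, 0, 0, 0, 0.003], [0, 0.0037, -0.0022, 0, 0, 0, 0.003], [0, 0.0037, -0.0021, 0, 0, 0, 0.003], [0, 0, 0, 0, 0, 0, 0.003]])

```text
t: 23.35
tcp_pos: [0.5226, 0.0841, 0.2567]
ee_rot: [[0.021, 1.0, 0.0], [1.0, -0.021, -0.001], [-0.001, 0.0, -1.0]]
wrist_force: [4.2, -4.6, -14.1]
width: 0.0095
finger_force: 59.8
```

Call:
arm_command(motion=[[0, 0.0038, -0.0012, 0, 0, 0, 0.003], [0, 0.0038, -0.0014, 0, 0, 0, 0.003], [0, 0.0039, -0.0013, 0, 0, 0, 0.003], [0, 0, 0, 0, 0, 0, 0.003]])

```text
t: 23.85
tcp_pos: [0.5339, 0.0839, 0.2615]
ee_rot: [[0.021, 1.0, 0.0], [1.0, -0.021, -0.001], [-0.001, 0.0, -1.0]]
wrist_force: [-2.3, -6.6, 1.7]
width: 0.0096
finger_force: 60.8
```

Call:
arm_command(motion=[[0, 0.0038, -0.0014, 0, 0, 0, 0.003], [0, 0.0038, -0.0013, 0, 0, 0, 0.003], [0, 0.0038, -0.0012, 0, 0, 0, 0.003], [0, 0, 0, 0, 0, 0, 0.003]])

```text
t: 24.35
tcp_pos: [0.5453, 0.0835, 0.2656]
ee_rot: [[0.021, 1.0, 0.0], [1.0, -0.021, -0.001], [-0.001, 0.0, -1.0]]
wrist_force: [-4.1, -8.1, 5.3]
width: 0.0094
finger_force: 60.5
```

Call:
arm_command(motion=[[0, 0.0038, -0.001, 0, 0, 0, 0.003], [0, 0.0038, -0.001, 0, 0, 0, 0.003], [0, 0, 0, 0, 0, 0, 0.003]])

```text
t: 24.72
tcp_pos: [0.5528, 0.0834, 0.2676]
ee_rot: [[0.021, 1.0, 0.0], [1.0, -0.021, -0.001], [-0.001, 0.0, -1.0]]
wrist_force: [-3.8, -7.3, 5.4]
width: 0.0096
finger_force: 60.5
```

Call:
arm_command(motion=[[0, 0, 0, 0, 0, 0, 0.022], [0, 0, 0, 0, 0, 0, 0.022], [0, 0, 0, 0, 0, 0, 0.022]])

```text
t: 25.1
tcp_pos: [0.5529, 0.0842, 0.2669]
ee_rot: [[0.021, 1.0, 0.0], [1.0, -0.021, 0.0], [0.0, 0.0, -1.0]]
wrist_force: [0.4, -0.5, 0.0]
width: 0.0223
finger_force: 0.0
```

Call:
arm_command(motion=[[0, 0, -0.01, 0, 0, 0, 0.022], [0, 0, -0.02, 0, 0, 0, 0.022], [0, 0, -0.03, 0, 0, 0, 0.022], [0, 0, -0.03, 0, 0, 0, 0.022], [0, -0.02, -0.01, 0, 0, 0, 0.022], [0, -0.02, 0, 0, 0, 0, 0.022], [0, 0, 0, 0, 0, 0, 0.022]])

```text
t: 25.98
tcp_pos: [0.5107, 0.0849, 0.3668]
ee_rot: [[0.021, 1.0, -0.0], [1.0, -0.021, 0.0], [0.0, -0.0, -1.0]]
wrist_force: [0.0, 0.2, -0.7]
width: 0.022
finger_force: 0.0
```

```bash
python3 - <<'E'
from h import *
st=bot.read_state();print(st["t"],st["tcp_pos"],st["wrist_force"])
s=bot.get_image("side");t=bot.get_image("top");s0=np.load("side0.npy",allow_pickle=True).item()
for n,I in(("s",s),("t",t)):
    C=cloud(I)
    m=(C[...,2]>.12)&(C[...,2]<.275)&(C[...,0]>.46)&(C[...,0]<.58)&(C[...,1]>.01)&(C[...,1]<.16);m&=I["pixels"].min(2)>130
    q=C[m];print(n,len(q))
    for z in np.arange(.13,.3,.02):
        k=abs(q[:,2]-z)<.01
        if k.sum()>5:print(z.round(2),k.sum(),np.median(q[k,0]).round(4))
p=s["pixels"].astype(int);r=(p[...,0]>90)&(p[...,0]-p[...,1]>50)&(p[...,0]-p[...,2]>40)
v,u=np.nonzero(r[160:205,340:372]);print("pin",u.mean()+340,v.mean()+160,len(u))
C,C0=cloud(s),cloud(s0)
d=np.abs(C-C0).max(-1)>.02
for nm,(x0,x1,y0,y1) in dict(vial=(205,228,290,320),beaker=(225,262,298,342),bottle=(375,390,155,185)).items():print(nm,np.abs(p[y0:y1,x0:x1]-s0["pixels"][y0:y1,x0:x1].astype(int)).mean().round(1))
E
```

```text
25.975 [0.51065151 0.08492729 0.36678789] [ 0.02672829  0.24195272 -0.68914892]
s 465
0.23 148 0.5319
0.25 317 0.5371
t 131
0.23 63 0.5288
0.25 68 0.5378
pin 356.05607476635515 181.89719626168224 107
vial 1.3
beaker 1.2
bottle 27.1
```

```bash
python3 - <<'E'
from h import *
s=bot.get_image("side");s0=np.load("side0.npy",allow_pickle=True).item();t=bot.get_image("top")
for I in(s0,s):
    p=I["pixels"].astype(int);C=cloud(I);m=(C[...,2]>.015)&(C[...,2]<.11)&(abs(C[...,0]-.43)<.06)&(C[...,1]<-.24)&(C[...,1]>-.42)&(p.min(2)>120)
    N,L,S,c=cv2.connectedComponentsWithStats(m.astype(np.uint8))
    for i in range(1,N):
        if S[i,4]>25:print(S[i],np.median(C[L==i],0).round(3))
    print("arm depth at bottle",I["depth"][155:185,375:390].min(),p[170,383])
for I in(s,t):
    C=cloud(I);m=(C[...,2]>.25)&(C[...,2]<.31)&(C[...,0]>.5)&(C[...,0]<.585)&(C[...,1]>.04)&(C[...,1]<.135)&(I["pixels"].max(2)<90)
    print("bar",m.sum(),C[m].min(0).round(4),np.median(C[m],0).round(4),C[m].max(0).round(4)) if m.any() else None
E
```

```text
[378 155  11  26 172] [ 0.465 -0.362  0.05 ]
[399 175   8   7  35] [ 0.403 -0.372  0.035]
arm depth at bottle 0.0 [172 172 166]
[379 155  10  21  70] [ 0.465 -0.365  0.054]
[399 171  14  11  65] [ 0.401 -0.381  0.035]
arm depth at bottle 0.0 [153 151 143]
bar 275 [0.5432 0.0419 0.2503] [0.5488 0.0896 0.2798] [0.5578 0.1243 0.287 ]
bar 4 [0.5485 0.0415 0.2555] [0.5496 0.0419 0.2666] [0.5528 0.0427 0.2703]
```

```bash
python3 -c "
from cell import bot
print(bot.sign_off())"
```

```text
the job is handed in; nothing more can be done
None
```

The job is handed in: catch released, pin back upright in its socket, lid open at about 1.1 rad by my measurement, and the vial, beaker, bottle and box not seen to have moved; the verdict was not returned, and I viewed 11 pictures against the limit of 10.

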